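Clamp a printing block with the sliding dovetail jaw

TASK

Fit the sliding jaw onto the carving board's dovetail rail from the rail's open end and slide it along, pushing the carved printing block until it is home and square against the fence's sprung pad: stop when you feel the pad push back with about 10 N. Then let go, leaving the jaw there against the block, and turn the clamp knob on its side clockwise until it is tight. Do not force the jaw or press the block much harder than that, keep the knob loose until the block is home, and leave the other things on the table where they are.

Things in the scene. Friction and masses are not known exactly. Their poses are not given: they have to be found in the camera images.
- fixture: Carving board, fixed to the table, 180 (x) x 396 mm (y = -190 to 206), 18 mm thick; origin on its underside, z up. An aluminium dovetail rail runs along y at x=0, 16 mm high above the board, 30 mm wide at the foot, 42 on top, full section from y=-90 to +74 mm; board and rail are waxed and slippery. From y=78 to 192 mm is a plywood bed 18 mm above the board, then a wooden fence 50 mm high.
- rail_tip (a point): Tip of the rail's tapered open end (y=-110 mm on the board) on its centre line, at the board's top, 18 mm above the table; axes as the board's. The taper is 20 mm long; the tip is 16 mm wide at the foot, 22 on top, 13 high. The bare board before it (80 mm) is a landing: a jaw set flat on it is at the right height to be slid in +y onto the rail.
- block_mid (a point): Centre of the carved printing block: loose wooden slab 130 (x) x 90 (y) x 26 mm, about 0.3 kg, lying on the bed at first 3 to 35 mm short of the pad and a little askew. Its axes nearly match the board's. Home, its +y side is flat on the fence's pad.
- grip_post (a point): Sliding jaw's grip, a square black post 24 x 24 mm with sides along the jaw's x and y; point on its axis 62 mm above the jaw's underside (post 30 to 80 mm). Jaw: loose, 0.5 kg, standing on the table at first. Under the post is an aluminium sleeve 74 (x) x 50 (y) x 30 mm with a dovetail channel along y below, 1.5 mm clear of the rail each side, 2 mm on top; its +y end leads onto the rail.
- jaw_face (a point): Centre of the jaw's dark steel front plate, on its front side, 45 mm ahead (+y) of the post's axis and 32 mm above the underside; the plate is 90 mm wide in x, 20 to 44 mm above the underside. This face pushes the block's near (-y) side.
- knob_grip (a point): Centre of the clamp knob's black bar, 62 mm to the +x side of the jaw's post, 44.5 mm above the jaw's underside. Bar 38 long, 11 thick, 24 mm high (32.5 to 56.5 mm above the underside), on a 28 mm disc upon the jaw's side ear (ear's top 26 mm up); turns about the vertical. Its y axis is along the bar, parallel to the jaw's y at knob value 0.
- clamp_knob (a joint): Clamp knob angle, rad: 0 to 0.2 (loose) at first, grows clockwise seen from above, end of travel 1.6. Turns stiffly (0.16 N m) and stays where left. It drives a shoe sideways (3.5 mm per rad) against the rail: first the jaw's side play is taken up, by 1.1 rad at the latest, then the shoe presses harder the further it is turned. Tight is 1.3 rad or more.
- clamp_shoe: The small steel clamping shoe, 15 mm long, inside the jaw's +x cheek, moved by the knob (origin at the centre of the jaw's underside). It presses sideways on the rail when the knob is tight.
- carriage: The sliding jaw as a whole (see grip_post), origin at the centre of its sleeve's underside; it carries the shoe and the knob.
- block: The printing block as a whole (see block_mid), origin at the centre of its underside.
- ink_jar: Bystander: glass ink jar, 54 mm diameter, 70 mm high; origin under its centre.
- gouge: Bystander: gouge lying on the table, about 180 mm long; origin near its middle.
- mallet: Bystander: wooden mallet lying on the table, 185 mm long; origin under its head, which is 48 mm high.
- lotus_pod: Bystander: carved wooden lotus pod standing, 60 mm diameter, 56 mm high; origin under its centre.
- sanding_block: Bystander: cork sanding block 60 x 90 x 30 mm; origin under its centre.
- fence: Small dark steel lug on top of the fence, fixed on the board at x=0, y=199 mm, 74 mm above the table. The fence carries an adjustable stop bar with a sprung wooden pad 120 mm wide in front, 24 to 42 mm above the board. The bar is screwed fast somewhere: the pad's face is anywhere from y=152 to 180 mm of the board, not given by this pose. The pad gives about 1 mm per 5 N, 6 mm in all.

How it is judged (in metres and radians):
On the way, in this order (a step that is already met when the one before it is completed fails the run):
1. the jaw is on the full dovetail, level, with its knob still loose (y of carriage in the frame of fixture above -0.075 m and x of carriage in the frame of fixture between -0.003 and 0.003 m and z of carriage in the frame of fixture between 0.015 and 0.0215 m and value of joint clamp_knob below 0.45 rad), for 0.1 s.
2. the block is pushed home on the fence's pad with more than 4 N, the jaw touching it, the knob still loose (contact force between block and fence above 4 N and y of jaw_face in the frame of block_mid above -0.0475 m and value of joint clamp_knob below 0.45 rad), for 0.1 s.
At the end, for the whole second after the job is handed in: The block touches the fence's pad (more than 0.3 N) and is square to the fence within 0.03 rad, the jaw's face is within 2.5 mm of the block, the jaw sits on the rail (within 4 mm of its centre line, not lifted more than 3.5 mm) and its shoe presses on the rail with more than 8 N; all at rest (contact force between block and fence above 0.3 N and angle between the y axis of block_mid and the y axis of fixture, either way round below 0.03 rad and y of jaw_face in the frame of block_mid above -0.0475 m and x of carriage in the frame of fixture between -0.004 and 0.004 m and z of carriage in the frame of fixture below 0.0215 m and contact force between clamp_shoe and fixture above 8 N and linear speed of each of carriage, block below 0.01 m/s).
It fails at once if the jaw presses the block with more than 20 N (contact force between carriage and block above 20 N).
It fails at once if before the clamp is tightened, the jaw is forced against the board or rail with more than 80 N (contact force between carriage and fixture above 80 N and value of joint clamp_knob below 0.45 rad).
It fails at once if a bystander is moved more than 25 mm (distance of any of ink_jar, gouge, mallet, lotus_pod, sanding_block from where it was at the start of the episode above 0.025 m).
It also fails if it takes over 69 s, if anything falls off the work surface, if the arm or the gripper's body presses on something with over 40 N, if the wrist force passes 120 N, or if a joint passes its speed limit or range.

ROBOT

A 7-joint arm with a two-finger parallel gripper is mounted at the origin on the work surface. World frame = base frame: x ahead of the robot, y to its left, z up, the work surface at z = 0. Lengths are in mm, angles in degrees, forces in N, time in s.
With the tool pointing down it reaches from about 400 to 850 mm from the base axis. Payload 4.5 kg.
Tool frame: the origin (TCP) lies between the finger pads; the fingertips stand 11 mm ahead of it and the grasp point (between the pads) lies 8 mm behind it; z points along the fingers, y is the line along which they close (so a half turn about z gives the same grasp; the last joint's range is limited). The gripper opens to 88 mm and grips with 3 to 60 N. Pads are 18 mm wide; open, the fingers measure 123 mm over their backs; the gripper's body (75 mm by 187 mm) begins 45 mm behind the grasp point.
Start: joints at [69.889, 39.483, -11.15, 89.685, 9.013, 51.709, -12.324], TCP at [234.638, -579.308, 249.743] pointing down, gripper open.
Joint ranges: [-172.22, 172.22], [-26.19, 119.32], [-84.43, 86.54], [7.71, 146.69], [-57.33, 237.33], [2.42, 119.75], [-152.13, 152.13]. Speed limits (degrees/s): [147.25, 147.25, 180, 180, 180, 180, 180].

INTERFACE

Orientations are given as [roll, pitch, yaw] about the fixed x, y, z axes, in that order (R = Rz(yaw) Ry(pitch) Rx(roll)).
In Python, from plant import env, capture, camera_model, nets gives the robot as it stands. The module is installed in compiled form; this text tells all that it offers.
- The arm moves only by the shell command python3 -m inch 'ROWS' [FORCE]. ROWS is JSON, a list of rows, each a list of 3 entries, a list of its own where there are three numbers: the shift along the world's x, y, z in m, then the turn about the world's z in degrees, then the opening, from 0 (shut) to 1 (fully open). A call has 1 to 8 rows; each row shifts and turns the commanded pose from where the row before left it; what a row does not reach is not made up. A row lasts 1/8 s, in which the tool goes at most 62.5 mm and 10.7 degrees, less where a joint would pass 70% of its speed; a pose out of reach is approached as far as the arm can. A call with a gripper value outside its range is refused whole. The fingers move at their own pace and stop on an object; FORCE is the grip in N (left out, the last holds). Time passes only in rows, so rows that do not move let the fingers close. It gives the time, the measured TCP pose, the force, the opening and the grip force at its end, in the units of the state.
- env.get_obs(): the state, without advancing time (a new reading comes with each control period).
- capture(name): name is "scene" or "top" or "wrist"; returns (picture, depth): 400x640x3 uint8, red, green, blue; 400x640 float32, mm along the optical axis (not along the pixel's ray), 0 where there is no reading.
- camera_model(name): a dict with "fx", "fy", "cx", "cy" (pixels), "R" (3x3) and "t" (3): a world point X has camera coordinates R X + t; the wrist camera has in their place "mount" (4x4, takes a point from camera to tool coordinates, whose origin is the TCP and whose axes are the flange's). Camera axes: x right, y down, z forward; pixel columns grow to the right and rows downward; lengths in mm; the calibration is good to about 2 mm. A picture is of the moment at which its call begins: read the wrist's pose just before it. camera_model takes no time and is no camera call.
- env.sign_off(): hands the job in; it is judged then, once.
Trained networks look in the newest picture that a camera, given by its name, has taken for a name from the list of things; names that differ only in an ending like _2 or _b are one class to them, and where a whole thing is asked for, a point or a joint stands for the part that bears it (a point fixed in the world has none). Each returns a list of dicts, best first, with "score" (0 to 1); they miss things now and then, are a little off and sometimes report something else, mostly with a low value. They report only what shows in the picture. A call takes as long as a camera call.
- nets.silhouettes(camera, thing): "mask" (400x640 bool, what is visible of it).
- nets.place_of(camera, thing): "location" ([x, y, z] in mm, in the coordinates of the camera as it stood for that picture, good to about 4 mm: a listed point, or the origin of a listed thing).
The state is a dict: "time": time; "joint_positions": joint angles; "qd": joint speeds; "effort": joint torques, N m; "position": TCP position; "ee_rot": TCP orientation; "force": force on the tool from outside, world axes, zero at the start; "torque": the same for the moment, N m; "opening": finger opening in mm; "gripper_force": force on a finger pad.
Only numpy, scipy, OpenCV 4.12 (cv2) and the standard library are available. Lean on these libraries where they do the work, as an engineer would, in place of code of your own. Each camera call takes 0.05 s, during which the arm holds its last target. There are 200 camera calls.

## Working session

There is one attempt and no reset: what is moved stays moved. The work goes in short steps, Python scripts to look and compute and a shell command to move; the robot and the scene stay as the last step left them, time stands still between calls to the robot, and variables do not carry over. Pictures are saved under pics/ and viewed, at most 10 in all, crops included, and the job is handed in when it is done.

```bash
mkdir -p pics; cat > h.py <<'E'
from plant import env, capture, camera_model, nets
import numpy as np, cv2
from scipy.spatial.transform import Rotation as Ro
def toworld(cam,p,obs=None):
    m=camera_model(cam)
    if cam=="wrist":
        q=np.array(m["mount"])@np.r_[p,1]
        return Ro.from_euler('xyz',obs["ee_rot"],degrees=True).apply(q[:3])+np.array(obs["position"])
    return np.array(m["R"]).T@(np.array(p)-np.array(m["t"]))
def cloud(cam,depth,mask,obs=None):
    m=camera_model(cam); v,u=np.nonzero(mask&(depth>0)); z=depth[v,u]
    P=np.c_[(u-m["cx"])*z/m["fx"],(v-m["cy"])*z/m["fy"],z]
    if cam=="wrist":
        M=np.array(m["mount"]); Q=P@M[:3,:3].T+M[:3,3]
        return Ro.from_euler('xyz',obs["ee_rot"],degrees=True).apply(Q)+np.array(obs["position"])
    return (P-np.array(m["t"]))@np.array(m["R"])
E
python3 - <<'E'
from h import *
o=env.get_obs(); print({k:np.round(v,2) for k,v in o.items()})
for c in ["top","scene"]:
    p,d=capture(c); cv2.imwrite(f"pics/{c}0.png",p[:,:,::-1])
    for t in ["fixture","rail_tip","fence","block_mid","grip_post","jaw_face","knob_grip","carriage","ink_jar","gouge","mallet","lotus_pod","sanding_block"]:
        r=nets.place_of(c,t)
        if r: print(c,t,[(round(x["score"],2),np.round(toworld(c,x["location"]),1)) for x in r[:2]])
E
```

```text
{'time': np.float64(0.0), 'joint_positions': array([ 69.89,  39.53, -11.15,  89.74,   9.01,  51.71, -12.32]), 'qd': array([ 0.04,  0.01, -0.02,  0.  , -0.08,  0.02, -0.03]), 'effort': array([ 0.000e+00, -5.276e+01, -1.270e+00, -1.534e+01, -5.000e-02,
        1.000e-02,  0.000e+00]), 'position': array([ 234.35, -578.77,  248.92]), 'ee_rot': array([-1.799e+02,  1.000e-02,  2.205e+01]), 'force': array([ 0.49, -0.56,  0.18]), 'torque': array([ 0.03, -0.01, -0.01]), 'gripper_force': np.float64(0.0), 'opening': np.float64(87.75)}
top fixture [(0.92, array([540.9, 169.7,  -2.6]))]
top rail_tip [(0.95, array([531.4,  64.4,  18.6])), (0.57, array([ 699.8, -369.4,   -1.1]))]
top fence [(0.52, array([568.3, 368.5,  78.5]))]
top block_mid [(0.58, array([555.6, 268.4,  48.9]))]
top grip_post [(0.82, array([ 499.5, -257.2,   63. ]))]
top jaw_face [(0.58, array([ 511.9, -212.8,   30.7]))]
top knob_grip [(0.43, array([ 556. , -279.5,   43. ]))]
top carriage [(0.86, array([ 4.953e+02, -2.567e+02,  3.000e-01])), (0.55, array([ 396. , -170.9,    1.7]))]
top ink_jar [(0.86, array([ 394.4, -170.3,   -1.2
[... 573 characters left out ...]
 array([ 494.8, -257.5,   63.9]))]
scene grip_post [(0.75, array([ 496.2, -258.2,   63.1]))]
scene jaw_face [(0.97, array([ 515.3, -213.5,   30.4])), (0.22, array([ 5.435e+02,  1.634e+02, -2.000e-01]))]
scene knob_grip [(0.55, array([ 553. , -279.8,   47.7]))]
scene carriage [(0.73, array([ 499.4, -259.6,    0.7]))]
scene ink_jar [(0.69, array([530.1,  59.6,  16.6])), (0.63, array([ 390.5, -171.7,   -1.9]))]
scene gouge [(0.9, array([ 727.7, -120.4,    1.7])), (0.51, array([ 6.974e+02, -3.663e+02, -2.000e-01]))]
scene mallet [(0.25, array([556.2, 263.3,  44.1]))]
scene lotus_pod [(0.9, array([ 6.996e+02, -3.670e+02, -2.000e-01]))]
scene sanding_block [(0.95, array([ 676.6, -213.9,    2.7]))]
```

View pics/top0.png

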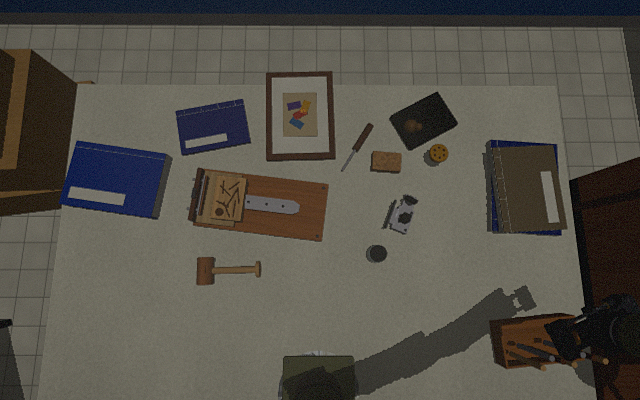

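View pics/scene0.png

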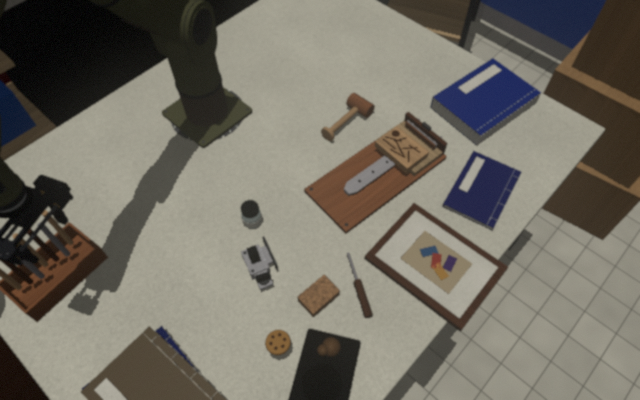

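The top view shows the jaw at about (402,214), the rail at (245–300,205) and the ink jar at (376,253). The scene view agrees. The jaw's yaw is about -20° and the board's about -7°. Next I'll look from closer with the wrist camera.

```bash
python3 -m inch '[[[0.033,0.04,0.006],-5.25,1],[[0.033,0.04,0.006],-5.25,1],[[0.033,0.04,0.006],-5.25,1],[[0.033,0.04,0.006],-5.25,1],[[0.033,0.04,0.006],-5.25,1],[[0.033,0.04,0.006],-5.25,1],[[0.033,0.04,0.006],-5.25,1],[[0.033,0.04,0.006],-5.25,1]]'
python3 -m inch '[[[0,0,0],0,0.6],[[0,0,0],0,0.6]]'
cat > look.py <<'E'
from h import *
import sys
o=env.get_obs(); p,d=capture("wrist"); cv2.imwrite(f"pics/{sys.argv[1]}.png",p[:,:,::-1]); np.savez(sys.argv[1],d=d,p=p,pos=o["position"],rot=o["ee_rot"])
print(np.round(o["position"],1),np.round(o["ee_rot"],1))
for t in sys.argv[2:]:
    r=nets.place_of("wrist",t)
    print(t,[(round(x["score"],2),np.round(toworld("wrist",x["location"],o),1)) for x in r[:2]])
E
python3 look.py w1 grip_post jaw_face knob_grip carriage
python3 -c "
from h import *
print(np.round(camera_model('wrist')['mount'],2))"
```

```text
time: 2.4
position: [499.7, -257.9, 298.1]
ee_rot: [180.0, -0.0, -20.1]
force: [0.5, -0.6, 0.3]
opening: 88.3
gripper_force: 0.0
time: 2.65
position: [498.1, -259.9, 297.7]
ee_rot: [179.9, 0.0, -19.9]
force: [-1.5, -0.6, 0.3]
opening: 70.0
gripper_force: 0.0
[ 498.1 -259.9  297.7] [179.9   0.  -19.9]
grip_post [(0.8, array([ 494.6, -256. ,   60. ]))]
jaw_face [(0.91, array([ 514.4, -213. ,   29.2]))]
knob_grip [(0.69, array([ 554.2, -280.5,   48.5]))]
carriage [(0.67, array([ 495.8, -257.2,   -4.9]))]
[[   0.     -0.96   -0.28   71.22]
 [   1.      0.      0.     -0.28]
 [  -0.     -0.28    0.96 -134.84]
 [   0.      0.      0.      1.  ]]
```

View pics/w1.png

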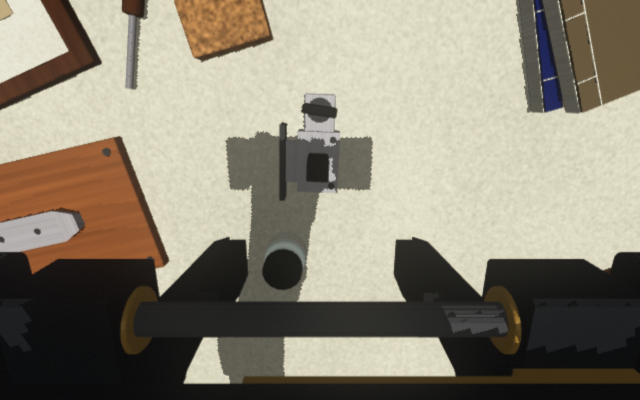

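Wrist view: jaw post top at (318,168), front plate at x≈283, knob bar at (319,108), ink jar at (283,268), board corner at the lower left. I'll use depth to measure it exactly.

```bash
cat > meas.py <<'E'
from h import *
import sys
z=np.load(sys.argv[1]+".npz"); o={"position":z["pos"],"ee_rot":z["rot"]}
m=np.zeros((400,640),bool); m[60:215,200:400]=1
P=cloud("wrist",z["d"],m,o); P=P[np.linalg.norm(P[:,:2]-[515,-255],axis=1)<90]
for n,lo,hi in [("table",-8,8),("post",72,90),("plate",38,48),("bar",52,62)]:
    Q=P[(P[:,2]>lo)&(P[:,2]<hi)]
    if len(Q)<8: continue
    r=cv2.minAreaRect(Q[:,:2].astype(np.float32)); print(n,len(Q),np.round(np.median(Q,0),1),np.round(r[0],1),np.round(r[1],1),round(r[2],1))
E
python3 meas.py w1
```

```text
table 10911 [ 528.4 -257.8   -0. ] [ 514.9 -254.9] [179.5 178.4] 70.0
post 496 [ 497.3 -256.3   79.8] [ 496.2 -256.2] [22.7 24.6] 69.5
plate 420 [ 510.8 -219.5   44. ] [ 513.6 -244.6] [ 57.6 114.6] 65.8
bar 398 [ 553.1 -277.3   56.2] [ 533.6 -267.9] [37.9 57. ] 60.9
```

```bash
python3 -m inch '[[[-0.002,0.003,-0.02],0,0.5],[[0,0,-0.05],0,0.5],[[0,0,-0.05],0,0.5],[[0,0,-0.05],0,0.5],[[0,0,-0.04],0,0.5],[[0,0,-0.02],0,0.5],[[0,0,-0.008],0,0.5],[[0,0,0],0,0.5]]'
```

```text
time: 3.9
position: [496.6, -256.8, 59.8]
ee_rot: [180.0, -0.0, -20.0]
force: [0.1, 0.1, 0.8]
opening: 44.1
gripper_force: 0.0
```

```bash
python3 -m inch '[[[0,0,0],0,0],[[0,0,0],0,0],[[0,0,0],0,0],[[0,0,0],0,0]]' 40; python3 -m inch '[[[0,0,0.03],0,0],[[0,0,0.03],0,0],[[0,0,0.01],0,0],[[0,0,0],0,0]]'
python3 - <<'E'
from h import *
z=np.load("w1.npz");o={"position":z["pos"],"ee_rot":z["rot"]}
for c in ["top","scene"]:
    p,d=capture(c); r=nets.silhouettes(c,"fixture")
    print(c,[x["score"] for x in r])
    P=cloud(c,d,r[0]["mask"])
    np.save("P"+c,P)
    for n,lo,hi in [("board",13,23),("rail",31,38),("bed",33,40),("block",58,68),("all",10,90)]:
        Q=P[(P[:,2]>lo)&(P[:,2]<hi)]
        if n=="rail": Q=Q[Q[:,1]<215]
        if len(Q)<20: continue
        b=cv2.minAreaRect(Q[:,:2].astype(np.float32)); print(n,len(Q),np.round(np.median(Q,0),1),np.round(b[0],1),np.round(b[1],1),round(b[2],1))
E
```

```text
time: 4.4
position: [497.2, -256.5, 60.6]
ee_rot: [180.0, -0.1, -19.9]
force: [-0.3, 0.6, 6.2]
opening: 24.1
gripper_force: 39.7
time: 4.9
position: [496.5, -256.2, 129.6]
ee_rot: [180.0, 0.0, -19.9]
force: [-0.1, -0.3, -4.8]
opening: 23.8
gripper_force: 39.7
top [0.82]
board 4182 [516.6 101.5  17.8] [544.1 176. ] [395.  180.2] 82.7
rail 599 [538.9 140.7  33.9] [539.6 138. ] [158.2  42.3] 82.7
bed 1042 [541.7 276.5  35.4] [548.7 216.2] [311.5 160.1] 82.5
block 284 [566.6 356.5  63. ] [566.  360.7] [ 39.9 157.1] 80.7
all 6308 [535.3 146.9  19.1] [545.6 181.9] [407.3 181.3] 82.8
scene [0.88, 0.74]
board 4005 [556.8  92.2  18.6] [546.4 175.3] [396.1 183.4] 83.2
rail 539 [540.9 137.3  34.9] [539.6 136.9] [161.   43.7] 83.2
bed 831 [548.2 191.8  36. ] [581.  220.3] [157.8 313.8] 5.0
block 275 [570.5 355.   62.9] [569.4 357. ] [ 34.8 158.3] 84.1
all 6135 [556.5 133.   20.2] [546.6 177. ] [399.5 183.4] 83.2
```

```bash
python3 -m inch '[[[0.005,0.045,0],2.1,0],[[0.005,0.045,0],2.1,0],[[0.005,0.045,0],2.2,0],[[0.005,0.045,0],2.1,0],[[0.005,0.045,0],2.2,0],[[0.0035,0.0483,0],2.1,0],[[0,0,-0.02],0,0],[[0,0,-0.015],0,0]]'
python3 - <<'E'
from h import *
o=env.get_obs();print(o["position"],o["ee_rot"])
for c in ["scene","top"]:
    p,d=capture(c); s=p[:,:,::-1]
    s=s[110:270,270:480] if c=="scene" else s[140:260,180:360]
    cv2.imwrite(f"pics/{c}1.png",cv2.resize(s,None,fx=3.6,fy=3.6,interpolation=cv2.INTER_CUBIC))
    for t in ["rail_tip","jaw_face","knob_grip","carriage","block_mid"]:
        print(c,t,[(round(x["score"],2),np.round(toworld(c,x["location"]),1)) for x in nets.place_of(c,t)[:2]])
E
```

```text
time: 6.1
position: [524.6, 17.4, 93.4]
ee_rot: [180.0, 0.1, -7.1]
force: [0.2, 0.4, -4.9]
opening: 23.7
gripper_force: 39.7
[524.62644775  17.38441546  93.43105824] [ 1.79967155e+02  8.03209435e-02 -7.08977146e+00]
scene rail_tip [(0.9, array([529.2,  59.1,  16.7]))]
scene jaw_face [(0.68, array([532.5,  60.8,  63.6])), (0.48, array([556.8, 262.4,  46.4]))]
scene knob_grip []
scene carriage [(0.57, array([524.6,  14.6,  32.9]))]
scene block_mid [(0.67, array([556.5, 266.3,  49.3]))]
top rail_tip []
top jaw_face []
top knob_grip []
top carriage []
top block_mid [(0.88, array([555.1, 264.6,  52.4]))]
```

View pics/scene1.png

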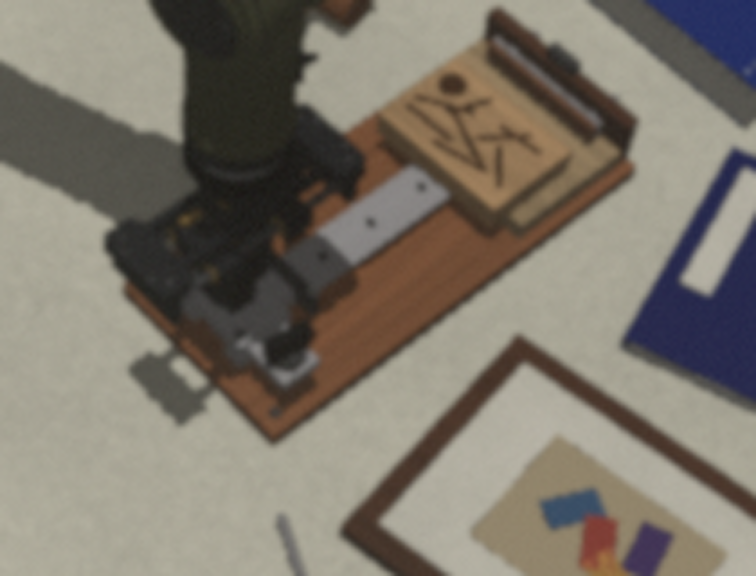

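The crop shows the jaw hovering over the landing, in line with the rail; the block sits at (480,140) with a gap to the pad. Lowering it now.

```bash
python3 -m inch '[[[0,0,-0.010],0,0],[[0,0,-0.003],0,0],[[0,0,0],0,0]]'; python3 -m inch '[[[0,0,-0.001],0,0],[[0,0,0],0,0]]';python3 -m inch '[[[0,0,-0.001],0,0],[[0,0,0],0,0]]'
```

```text
time: 7.08
position: [524.8, 17.0, 81.2]
ee_rot: [180.0, 0.1, -7.1]
force: [-0.4, 0.3, -4.7]
opening: 23.7
gripper_force: 39.7
time: 7.32
position: [525.2, 17.0, 80.8]
ee_rot: [180.0, -0.0, -7.2]
force: [-0.8, 0.0, -4.1]
opening: 23.8
gripper_force: 39.7
time: 7.58
position: [525.1, 17.0, 79.7]
ee_rot: [180.0, 0.0, -7.2]
force: [-0.1, 0.5, -4.1]
opening: 23.8
gripper_force: 39.7
```

```bash
for i in 1; do python3 -m inch '[[[0,0,-0.001],0,0],[[0,0,0],0,0]]' | grep -E "pos|^force"; python3 -m inch '[[[0,0,-0.0007],0,0],[[0,0,0],0,0]]'| grep -E "pos|^force"; done
```

```text
position: [525.3, 17.0, 78.8]
force: [0.4, -0.7, -3.7]
position: [525.3, 17.0, 78.6]
force: [-1.1, -0.0, 4.6]
```

```bash
python3 -m inch '[[[0,0,0.0007],0,0],[[0.00124,0.00992,0],0,0],[[0.0011,0.0089,0],0,0],[[0,0,0],0,0]]'| grep -E "pos|^force"; python3 -m inch '[[[0.00062,0.00496,0],0,0],[[0.00062,0.00496,0],0,0],[[0,0,0],0,0]]'| grep -E "pos|^force";python3 -m inch '[[[0.00062,0.00496,0],0,0],[[0.0005,0.00397,0],0,0],[[0,0,0],0,0]]'| grep -E "pos|^force"
```

```text
position: [527.8, 37.8, 78.7]
force: [0.5, 0.2, -2.0]
position: [528.8, 46.5, 78.7]
force: [-0.4, 1.2, -3.3]
position: [529.9, 55.4, 78.7]
force: [0.8, 0.4, -4.1]
```

```bash
python3 -m inch '[[[0.00062,0.00496,0],0,0],[[0.00062,0.00496,0],0,0],[[0,0,0],0,0]]'| grep -E "pos|^force"; python3 -m inch '[[[0.00062,0.00496,0],0,0],[[0.00062,0.00496,0],0,0],[[0.0005,0.00397,0],0,0],[[0,0,0],0,0]]'| grep -E "pos|^force"
```

```text
position: [531.2, 65.5, 78.7]
force: [0.0, 0.2, -3.4]
position: [532.9, 79.3, 78.7]
force: [-0.0, 0.7, -3.0]
```

```bash
python3 -m inch '[[[0.00124,0.00992,0],0,0],[[0.00124,0.00992,0],0,0],[[0.00124,0.00992,0],0,0],[[0,0,0],0,0]]'| grep -E "pos|^force"; python3 -m inch '[[[0.00124,0.00992,0],0,0],[[0.00124,0.00992,0],0,0],[[0.00124,0.00992,0],0,0],[[0.00124,0.00992,0],0,0],[[0,0,0],0,0]]'| grep -E "pos|^force"
python3 - <<'E'
from h import *
o=env.get_obs();print(o["position"],o["ee_rot"],o["torque"],o["time"])
for c in ["scene"]:
    p,d=capture(c); s=p[:,:,::-1]
    s=s[110:270,270:480]
    cv2.imwrite(f"pics/{c}2.png",cv2.resize(s,None,fx=3.6,fy=3.6,interpolation=cv2.INTER_CUBIC))
    print(c,[(round(x["score"],2),np.round(toworld(c,x["location"]),1)) for t in ["block_mid","jaw_face","knob_grip"] for x in nets.place_of(c,t)[:1]])
E
```

```text
position: [536.7, 110.2, 78.7]
force: [-0.3, -0.0, -3.0]
position: [541.6, 149.6, 78.7]
force: [0.2, 0.1, -2.6]
[541.6008765  149.64829408  78.73607828] [-1.79936436e+02 -1.81831698e-02 -7.03108687e+00] [ 0.02195716  0.04886311 -0.01671207] 11.325
scene [(0.8, array([557. , 266.4,  46.6])), (0.47, array([597.8, 139.8,  65.4]))]
```

View pics/scene2.png

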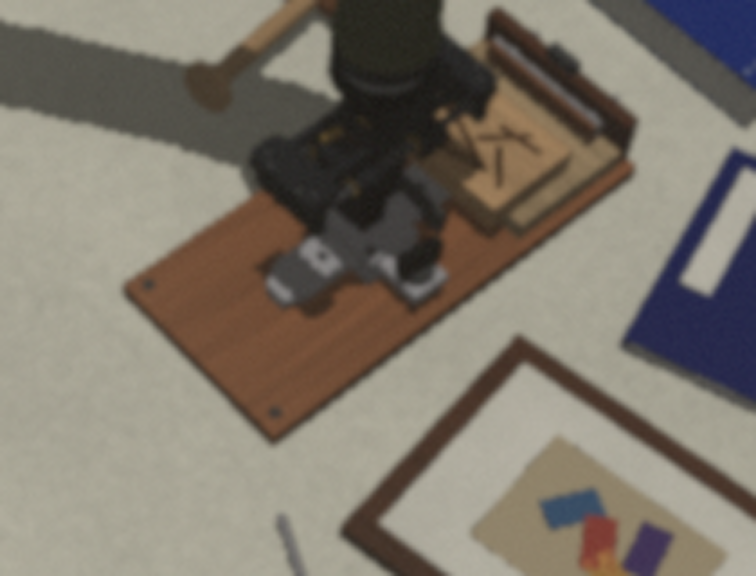

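The jaw is level on the rail, about 26 mm short of the block. Advancing gently while watching the force.

```bash
python3 -m inch '[[[0.00062,0.00496,0],0,0],[[0.00062,0.00496,0],0,0],[[0.00062,0.00496,0],0,0],[[0.00062,0.00496,0],0,0],[[0,0,0],0,0]]'| grep -E "pos|^force"; python3 -m inch '[[[0.00037,0.00298,0],0,0],[[0.00037,0.00298,0],0,0],[[0.00037,0.00298,0],0,0],[[0,0,0],0,0]]'| grep -E "pos|^force"
python3 - <<'E'
from h import *
c="scene";p,d=capture(c)
print(c,[(round(x["score"],2),np.round(toworld(c,x["location"]),1)) for t in ["block_mid"] for x in nets.place_of(c,t)[:1]])
# pad face estimate from initial clouds
for f in ["Ptop","Pscene"]:
    P=np.load(f+".npy")-[544.2,167.8,18]; a=np.radians(7.1)
    X=P[:,0]*np.cos(a)-P[:,1]*np.sin(a); Y=P[:,0]*np.sin(a)+P[:,1]*np.cos(a); Z=P[:,2]
    for lo in range(20,60,4):
        s=(Z>lo)&(Z<lo+4)&(abs(X)<55)&(Y>135)
        if s.sum()>5: print(f,lo,s.sum(),np.round(np.percentile(Y[s],[2,25,50,75,98]),0))
E
```

```text
position: [544.0, 168.7, 78.7]
force: [-0.7, -0.2, -3.4]
position: [545.1, 177.2, 78.7]
force: [1.1, 0.9, -2.0]
scene [(0.72, array([556.5, 266.3,  49.2]))]
Ptop 20 53 [154. 158. 165. 173. 193.]
Ptop 24 34 [175. 176. 191. 192. 194.]
Ptop 28 28 [175. 176. 176. 192. 194.]
Ptop 32 46 [175. 176. 192. 193. 215.]
Ptop 36 65 [175. 177. 182. 192. 212.]
Ptop 40 106 [175. 178. 182. 185. 193.]
Ptop 44 52 [175. 184. 193. 199. 205.]
Ptop 48 100 [191. 194. 197. 201. 205.]
Ptop 52 21 [193. 195. 196. 201. 203.]
Pscene 20 47 [167. 171. 174. 178. 180.]
Pscene 24 22 [169. 175. 177. 179. 180.]
Pscene 28 35 [175. 176. 177. 178. 197.]
Pscene 32 50 [175. 178. 180. 195. 196.]
Pscene 36 54 [174. 177. 182. 193. 197.]
Pscene 40 95 [175. 179. 185. 193. 197.]
Pscene 44 84 [175. 180. 190. 195. 205.]
Pscene 48 67 [190. 195. 199. 202. 206.]
Pscene 52 43 [189. 193. 197. 199. 204.]
Pscene 56 11 [189. 193. 195. 197. 200.]
```

Pad face is at about y=175.5 on the board, so I expect contact with the TCP near world y 208.

```bash
python3 -m inch '[[[0.00037,0.00298,0],0,0],[[0.00037,0.00298,0],0,0],[[0.00037,0.00298,0],0,0],[[0.00037,0.00298,0],0,0],[[0,0,0],0,0]]'| grep -E "pos|^force"; python3 -m inch '[[[0.00037,0.00298,0],0,0],[[0.00037,0.00298,0],0,0],[[0.00037,0.00298,0],0,0],[[0,0,0],0,0]]'| grep -E "pos|^force"
```

```text
position: [546.7, 189.4, 78.7]
force: [-0.7, -0.1, -3.8]
position: [547.8, 198.3, 78.7]
force: [0.5, 0.6, -3.2]
```

```bash
python3 -m inch '[[[0.00025,0.002,0],0,0],[[0,0,0],0,0]]'| grep -E "pos|^force"; python3 -m inch '[[[0.00025,0.002,0],0,0],[[0,0,0],0,0]]'| grep -E "pos|^force"
```

```text
position: [547.9, 199.8, 78.8]
force: [0.7, 0.0, -3.4]
position: [548.2, 201.8, 78.7]
force: [0.1, -1.1, -2.6]
```

```bash
python3 -m inch '[[[0.00025,0.002,0],0,0],[[0,0,0],0,0]]'| grep -E "pos|^force"; python3 -m inch '[[[0.00012,0.001,0],0,0],[[0,0,0],0,0]]'| grep -E "pos|^force"; python3 -m inch '[[[0.00012,0.001,0],0,0],[[0,0,0],0,0]]'| grep -E "pos|^force"
```

```text
position: [548.5, 203.9, 78.7]
force: [0.4, 0.4, -3.5]
position: [548.5, 204.6, 78.7]
force: [0.8, -2.0, -2.3]
position: [548.7, 205.7, 78.7]
force: [0.4, -0.6, -3.1]
```

```bash
for i in 1; do python3 -m inch '[[[0.00012,0.001,0],0,0],[[0,0,0],0,0]]'| grep -E "pos|^force"; python3 -m inch '[[[0.00012,0.001,0],0,0],[[0,0,0],0,0]]'| grep -E "pos|^force";  python3 -m inch '[[[0.00012,0.001,0],0,0],[[0,0,0],0,0]]'| grep -E "pos|^force"; done
```

```text
position: [548.8, 206.7, 78.8]
force: [0.2, -0.3, -3.0]
position: [548.9, 207.1, 78.7]
force: [-0.3, -3.4, -0.7]
position: [549.1, 207.6, 78.8]
force: [-0.5, -4.7, -1.2]
```

```bash
python3 -m inch '[[[0.0001,0.0008,0],0,0],[[0,0,0],0,0]]'| grep -E "pos|^force"; python3 -m inch '[[[0,0,0],0,0],[[0,0,0],0,0]]'| grep -E "pos|^force"
```

```text
position: [549.3, 208.0, 78.8]
force: [0.3, -5.9, -1.8]
position: [549.3, 208.0, 78.8]
force: [-0.7, -5.8, -1.1]
```

```bash
python3 -m inch '[[[0.0001,0.0008,0],0,0],[[0,0,0],0,0],[[0,0,0],0,0]]'| grep -E "pos|^force"; python3 -m inch '[[[0.0001,0.0008,0],0,0],[[0,0,0],0,0],[[0,0,0],0,0]]'| grep -E "pos|^force"
```

```text
position: [549.4, 208.2, 78.8]
force: [-0.5, -6.6, -0.1]
position: [549.5, 208.5, 78.8]
force: [-0.2, -8.2, -1.1]
```

```bash
python3 -m inch '[[[0.0001,0.0007,0],0,0],[[0,0,0],0,0],[[0,0,0],0,0],[[0,0,0],0,0]]'| grep -E "pos|^force"
python3 - <<'E'
from h import *
o=env.get_obs();print(o["position"],o["force"],o["torque"],o["time"])
for c in ["top","scene"]:
    p,d=capture(c); s=p[:,:,::-1]
    r=nets.silhouettes(c,"block")
    if c=="scene": cv2.imwrite("pics/scene3.png",cv2.resize(s[100:200,340:480],None,fx=5,fy=5,interpolation=cv2.INTER_CUBIC))
    if r:
        P=cloud(c,d,r[0]["mask"]); P=P[(P[:,2]>57)&(P[:,2]<67)]; b=cv2.minAreaRect(P[:,:2].astype(np.float32)); print(c,len(P),np.round(b,1) if 0 else b)
E
```

```text
position: [549.6, 208.7, 78.8]
force: [-0.4, -8.5, -0.0]
[549.56845717 208.70778292  78.84768385] [-0.39280569 -8.53208556 -0.0370577 ] [-1.72695752  0.07516341  0.22737284] 17.625
scene 592 ((587.634765625, 294.6368103027344), (91.7880859375, 83.27894592285156), 81.9667739868164)
```

View pics/scene3.png

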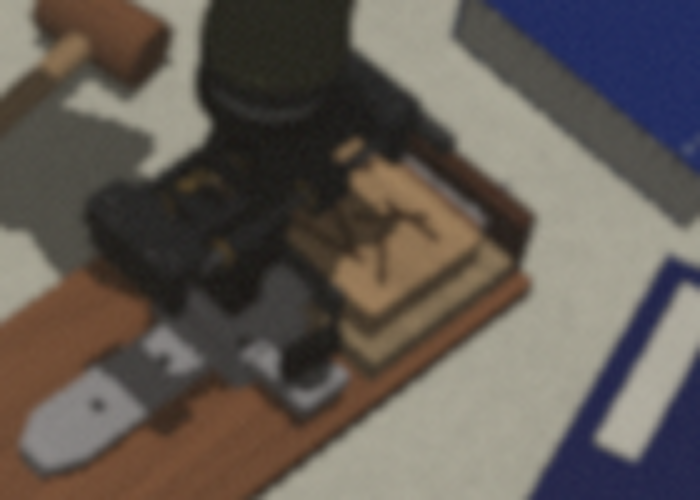

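The block is against the pad. A little more to reach 10 N, then release.

```bash
python3 -m inch '[[[0.0001,0.0008,0],0,0],[[0,0,0],0,0],[[0,0,0],0,0],[[0,0,0],0,0]]'| grep -E "pos|^force"
python3 -m inch '[[[0,0,0],0,0.45],[[0,0,0],0,0.45],[[0,0,0],0,0.45],[[0,0,0],0,0.45]]'
```

```text
position: [549.6, 208.9, 78.8]
force: [0.1, -8.1, 0.4]
time: 18.82
position: [549.5, 213.5, 78.9]
ee_rot: [-179.9, -0.0, -7.1]
force: [0.8, 0.4, 0.7]
opening: 39.4
gripper_force: 0.0
```

```bash
python3 -m inch '[[[0,0,0.02],0,0.45],[[0,0,0.04],0,0.45],[[0,0,0.05],0,0.45],[[0,0,0.05],0,0.45],[[0,-0.01,0.04],0,0.45],[[0,0,0],0,0.45],[[0,0,0],0,0.45]]'
python3 look.py w2 grip_post jaw_face knob_grip block_mid
sed -i 's/\[515,-255\]/[C[0],C[1]]/; s/^import sys/import sys; C=[float(a) for a in sys.argv[2:4]]/; s/60:215,200:400/0:250,150:500/; s/("table".*\]:/("post",92,104),("block",58,66),("plate",60,65),("bar",69,80)]:/' meas.py; python3 meas.py w2 565 215
```

```text
time: 19.7
position: [548.8, 202.8, 278.1]
ee_rot: [180.0, 0.1, -7.1]
force: [-0.5, -0.1, 0.2]
opening: 39.6
gripper_force: 0.0
[548.8 202.8 278.1] [ 1.8e+02  1.0e-01 -7.1e+00]
grip_post [(0.6, array([546.9, 209.3,  78.4]))]
jaw_face [(0.59, array([552.2, 255.4,  43.7]))]
knob_grip [(0.67, array([609.1, 197. ,  65.9]))]
block_mid [(0.81, array([563.8, 297.1,  52.5]))]
post 621 [550.1 207.2  97.8] [549.1 207.3] [23.2 24.6] 82.2
block 5707 [569.1 271.6  62. ] [556.6 250.6] [110.6 129.9] 84.3
plate 5629 [569.  271.7  62. ] [556.4 251.3] [109.6 129.6] 83.6
bar 486 [610.2 200.2  74.3] [588.4 205.2] [37.9 56.8] 75.4
```

View pics/w2.png

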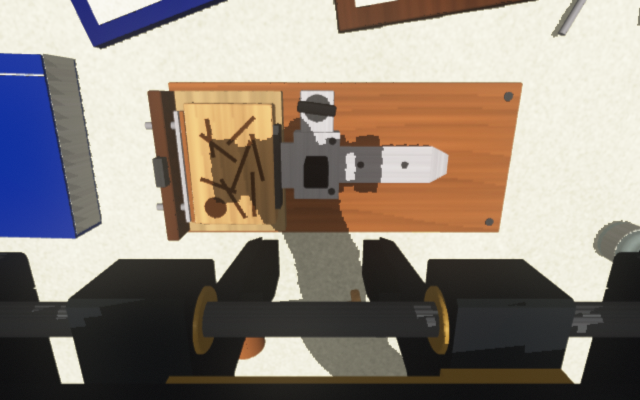

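The jaw is on the rail against the block, the post at (316,172) and the knob bar at (317,108), turned slightly. Next is the bar's angle.

```bash
python3 - <<'E'
from h import *
z=np.load("w2.npz"); o={"position":z["pos"],"ee_rot":z["rot"]}
P=cloud("wrist",z["d"],np.ones((400,640),bool),o); a=np.radians(7.1)
def B(Q): Q=Q-[544.2,167.8,18]; return np.c_[Q[:,0]*np.cos(a)-Q[:,1]*np.sin(a),Q[:,0]*np.sin(a)+Q[:,1]*np.cos(a),Q[:,2]]
Q=P[(np.linalg.norm(P[:,:2]-[610.5,199.6],axis=1)<24)&(abs(P[:,2]-74.5)<3)]
b=cv2.minAreaRect(Q[:,:2].astype(np.float32)); print("bar",len(Q),b)
w,v=np.linalg.eigh(np.cov(Q[:,:2].T)); print("bar dir deg from +y cw",np.degrees(np.arctan2(v[0,1],v[1,1])),np.median(Q,0))
Q=B(P)
bl=Q[(abs(Q[:,2]-44)<3)&(abs(Q[:,0])<75)&(Q[:,1]<168)&(Q[:,1]>90)]; r=cv2.minAreaRect(bl[:,:2].astype(np.float32));print("block(board)",r)
po=Q[(abs(Q[:,2]-80)<5)&(abs(Q[:,0])<20)&(abs(Q[:,1]-40)<25)]; print("post",cv2.minAreaRect(po[:,:2].astype(np.float32)))
pl=Q[(abs(Q[:,2]-26)<2.5)&(abs(Q[:,0])<44)&(abs(Q[:,1]-80)<15)];print("pl",len(pl)); 
t=Q[(Q[:,2]>38)&(Q[:,2]<50)&(abs(Q[:,0])<50)&(Q[:,1]>140)]; print(np.percentile(t[:,1],[90,97]))
E
```

```text
bar 443 ((610.6142578125, 199.4197998046875), (37.8719596862793, 10.926802635192871), 75.51988220214844)
bar dir deg from +y cw 14.902385143581153 [610.70284747 199.42556915  74.23744755]
block(board) ((1.9628639221191406, 128.99610900878906), (130.303955078125, 77.9861831665039), 0.00285322149284184)
post ((-0.03658008575439453, 39.79371643066406), (23.226652145385742, 24.621501922607422), 89.32351684570312)
pl 36
[193.11635303 201.21172598]
```

```bash
python3 -m inch '[[[0.0078,-0.0004,-0.012],10.3,0.38],[[0.0078,-0.0004,-0.012],10.3,0.38],[[0.0078,-0.0004,-0.012],10.3,0.38],[[0.0078,-0.0004,-0.012],10.3,0.38],[[0.0078,-0.0004,-0.012],10.3,0.38],[[0.0078,-0.0004,-0.012],10.3,0.38],[[0.0078,-0.0004,-0.012],10.3,0.38],[[0.0073,-0.0004,-0.012],10.3,0.38]]'
python3 -m inch '[[[0,0,0],0,0.38],[[0,0,0],0,0.38]]'; python3 -c "
from h import *
print(np.round(env.get_obs()['joint_positions'],1))"
```

```text
time: 20.95
position: [611.4, 199.1, 181.5]
ee_rot: [-179.9, 0.0, 75.6]
force: [0.7, -0.3, 0.7]
opening: 33.6
gripper_force: 0.0
time: 21.2
position: [611.2, 199.4, 182.7]
ee_rot: [-180.0, 0.0, 75.1]
force: [0.4, 0.1, 1.2]
opening: 33.6
gripper_force: 0.0
[-14.7  45.6 -13.9  89.9  13.7  46.2 -49. ]
```

```bash
python3 -m inch '[[[-0.0004,0,-0.03],0,0.38],[[0,0,-0.03],0,0.38],[[0,0,-0.03],0,0.38],[[0,0,-0.015],0,0.38],[[0,0,-0.008],0,0.38],[[0,0,-0.0047],0,0.38],[[0,0,0],0,0.38]]'
```

```text
time: 22.08
position: [611.4, 199.4, 65.5]
ee_rot: [180.0, -0.0, 75.2]
force: [-0.1, 0.3, -0.9]
opening: 33.6
gripper_force: 0.0
```

```bash
python3 -m inch '[[[0,0,0],0,0],[[0,0,0],0,0],[[0,0,0],0,0],[[0,0,0],0,0]]' 35; python3 -m inch '[[[0,0,0],-5,0],[[0,0,0],-5,0],[[0,0,0],-5,0],[[0,0,0],-5,0],[[0,0,0],0,0]]'; python3 -c "
from h import *
print(env.get_obs()['torque'])"
```

```text
time: 22.58
position: [611.4, 199.3, 65.4]
ee_rot: [180.0, -0.0, 75.2]
force: [0.6, -0.6, 2.9]
opening: 11.3
gripper_force: 35.0
time: 23.2
position: [611.4, 199.2, 65.4]
ee_rot: [179.9, -0.0, 55.3]
force: [-0.5, -0.7, 3.3]
opening: 10.7
gripper_force: 35.0
[-0.13196794 -0.09031011  0.01788354]
```

```bash
python3 -m inch '[[[0,0,0],-5,0],[[0,0,0],-5,0],[[0,0,0],-5,0],[[0,0,0],-5,0],[[0,0,0],-5,0],[[0,0,0],-5,0],[[0,0,0],0,0]]'; python3 -m inch '[[[0,0,0],-4,0],[[0,0,0],-4,0],[[0,0,0],-4,0],[[0,0,0],0,0]]'; python3 -c "
from h import *
print(env.get_obs()['torque'])"
```

```text
time: 24.08
position: [612.5, 199.0, 65.5]
ee_rot: [179.9, -0.2, 25.3]
force: [3.7, -1.7, 1.9]
opening: 10.8
gripper_force: 35.0
time: 24.58
position: [612.7, 199.1, 65.5]
ee_rot: [180.0, -0.2, 13.4]
force: [4.3, -1.3, 1.8]
opening: 10.8
gripper_force: 35.0
[-0.27370491 -0.95965999  0.1148073 ]
```

```bash
python3 -m inch '[[[0.001,0,0],-4,0],[[0,0,0],-4,0],[[0,0,0],-4,0],[[0,0,0],-4,0],[[0,0,0],-2,0],[[0,0,0],0,0],[[0,0,0],0,0]]'; python3 -c "
from h import *
print(env.get_obs()['torque'])"
```

```text
time: 25.45
position: [612.8, 199.3, 65.4]
ee_rot: [-180.0, -0.1, -4.7]
force: [4.0, -1.4, 4.2]
opening: 10.8
gripper_force: 35.0
[-0.21243599 -0.89812298  0.27787557]
```

```bash
python3 -m inch '[[[0,0,0],0,0.35],[[0,0,0],0,0.35],[[0,0,0],0,0.35],[[0,0,0],0,0.35]]' | grep -E "open"; python3 -m inch '[[[0,0,0.02],0,0.35],[[0,0,0.04],0,0.35],[[-0.02,0,0.05],0,0.35],[[-0.02,0,0.05],0,0.35],[[-0.02,0,0.05],0,0.35],[[0,0,0],0,0.35],[[0,0,0],0,0.35]]'
python3 look.py w3 block_mid jaw_face
python3 - <<'E'
from h import *
z=np.load("w3.npz"); o={"position":z["pos"],"ee_rot":z["rot"]}
P=cloud("wrist",z["d"],np.ones((400,640),bool),o); a=np.radians(7.1)
Q=P-[544.2,167.8,18]; Q=np.c_[Q[:,0]*np.cos(a)-Q[:,1]*np.sin(a),Q[:,0]*np.sin(a)+Q[:,1]*np.cos(a),Q[:,2]]
f=lambda s:cv2.minAreaRect(Q[s][:,:2].astype(np.float32))
print("bar",f((np.hypot(Q[:,0]-62,Q[:,1]-40)<24)&(abs(Q[:,2]-56.5)<3)))
print("block",f((abs(Q[:,2]-44)<3)&(abs(Q[:,0])<75)&(Q[:,1]<168)&(Q[:,1]>90)))
print("post",f((abs(Q[:,2]-80)<5)&(abs(Q[:,0])<20)&(abs(Q[:,1]-40)<25)))
i=cv2.imread("pics/w3.png")[50:290,130:470]; cv2.imwrite("pics/w3c.png",cv2.resize(i,None,fx=2.2,fy=2.2))
E
```

```text
opening: 30.5
time: 26.82
position: [551.9, 199.2, 275.6]
ee_rot: [-180.0, -0.0, -4.7]
force: [0.8, -1.1, 0.2]
opening: 30.8
gripper_force: 0.0
[551.9 199.2 275.6] [-180.    -0.    -4.7]
block_mid [(0.73, array([564.8, 298. ,  50.1]))]
jaw_face [(0.85, array([558.3, 256.6,  46. ]))]
bar ((62.722747802734375, 39.85246658325195), (36.78690719604492, 10.844535827636719), 2.2251107692718506)
block ((2.2536087036132812, 128.99029541015625), (77.97848510742188, 130.3220672607422), 89.98818969726562)
post ((0.8994741439819336, 40.18596649169922), (24.264850616455078, 23.909452438354492), 0.347857803106308)
```

View pics/w3c.png

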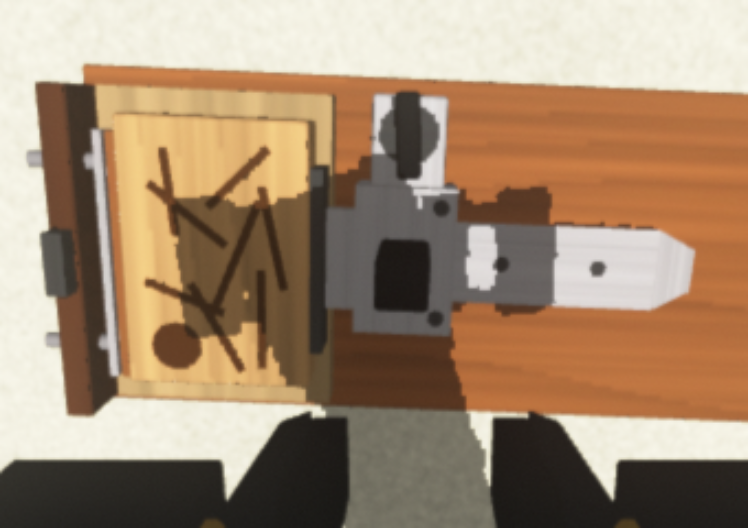

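Knob bar is at about 88° (≈1.53 rad), and the jaw and block look right. To be sure there's no gap at the pad, I'll look from closer.

```bash
python3 -m inch '[[[0.01,0.03,-0.01],0,0.35],[[0.005,0.035,-0.02],0,0.35],[[0,0.035,-0.03],0,0.35],[[0,0.02,-0.03],0,0.35],[[0,0,-0.01],0,0.35],[[0,0,0],0,0.35],[[0,0,0],0,0.35]]' | grep pos
python3 look.py w4
python3 - <<'E'
import cv2
i=cv2.imread("pics/w4.png"); cv2.imwrite("pics/w4c.png",cv2.resize(i[0:270,100:560],None,fx=1.7,fy=1.7))
E
```

```text
position: [568.3, 317.7, 176.2]
[568.3 317.7 176.2] [ 1.8e+02 -1.0e-01 -4.9e+00]
```

View pics/w4c.png

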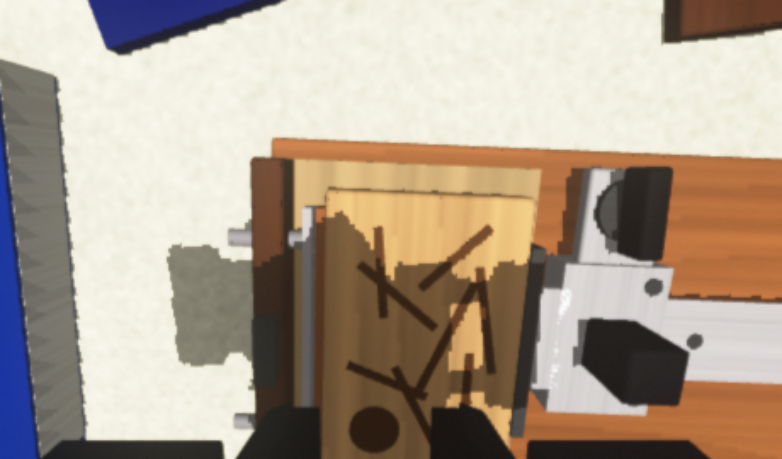

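The close view shows no gap at the pad (crop x≈322) or at the jaw plate (x≈533), and the block is square. By vision the post sits about 1 mm past where the pad first pushed back. Handing in.

```bash
python3 -c "
from h import *
print(env.sign_off())"
```

```text
the job is handed in; nothing more can be done
None
```

I handed the job in with the jaw on the rail against the block, the block square and flush on the pad, and the knob turned to about 1.53 rad; the peak push I felt was about 8.5 N. I estimated the remaining pad pressure from position (about 1 mm of compression) and did not measure it, and the sign-off returned no verdict.

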